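Zero the reader and present the probe block hole-up

ROBOT

A 6-joint arm with a two-finger parallel gripper is mounted at the origin on the work surface. World frame = base frame: x ahead of the robot, y to its left, z up, the work surface at z = 0. Lengths are in m, angles in rad, forces in N, time in s.
With the tool pointing down it reaches from about 0.425 to 0.95 m from the base axis. Payload 3.5 kg.
Tool frame: the origin (TCP) lies midway between the tips of the shut fingers; the grasp point (between the pads) lies 19 mm behind it; x points along the fingers, z is the direction in which the jaws open and shut, and the axes are right-handed (so a half turn about x gives the same grasp; the last joint's range is limited). The gripper opens to 85 mm and grips with 20 to 120 N. Pads are 22 mm wide; open, the fingers measure 114 mm over their backs; the gripper's body (76 mm by 85 mm) begins 54 mm behind the grasp point. The pads swing forward as they close: fully open they stand 13 mm farther back than shut.
Start: joints at [1.104, 0.286, 1.577, -0, 1.279, -0.15], TCP at [0.21, 0.641, 0.231] pointing down, gripper open.
Joint ranges: [-2.77, 2.77], [-0.9, 2.22], [0.21, 2.48], [-1.53, 4.67], [0.24, 2.81], [-2.84, 2.84]. Speed limits (rad/s): [2.79, 2.79, 3.14, 3.14, 3.14, 3.14].

INTERFACE

Orientations are given as a unit quaternion [x, y, z, w].
In Python, from plant import readout, eyes, ctrl gives the robot as it stands.
- The arm moves only by the tool move_arm, never from a script. Its argument "commands" is a list of rows, each a list of 7 numbers: the turn, a rotation vector about the world's x, y, z in rad, then the shift along the world's x, y, z in mm, then the closure in counts, from 0 (fully open) to 255 (shut). A call has 1 to 12 rows; each row is the pose to reach, as a shift and turn from the pose measured when the call began; what a row does not reach only later rows make up. A row lasts 1/10 s, in which the tool goes at most 50 mm and 8.59 degrees, less where a joint would pass 70% of its speed; a pose out of reach is approached as far as the arm can. A call with a gripper value outside its range is refused whole. The fingers move at their own pace and stop on an object; "newtons" is the grip in N (left out, the last holds). Time passes only in rows, so rows that repeat a pose let the fingers close. It gives the time, the measured TCP pose, the force and the opening at its end, in the units of the state.
- readout.get_state(): the state, without advancing time (a new reading comes with each control period).
- eyes.read_camera(name): name is "scene" or "top"; returns a dict with "color" (384x512x3 uint8, red, green, blue), "depth" (384x512 float32, m along the optical axis (not along the pixel's ray), 0 where there is no reading), "K" (3x3 intrinsics, pixels), "eye" and "attitude" of the camera in the world. Camera axes: x right, y down, z forward; pixel columns grow to the right and rows downward; lengths in m; the calibration is good to about 2 mm. A picture is of the moment at which its call begins.
- ctrl.sign_off(): hands the job in, once; it reports no verdict.
The state is a dict: "time": time; "qpos": joint angles; "dq": joint speeds; "joint_efforts": joint torques, N m; "eef_pos": TCP position; "tcp_rot": TCP orientation; "contact_force": force on the tool from outside, world axes, zero at the start; "wrist_torque": the same for the moment, N m; "opening": opening from 0.0 (shut) to 1.0 (fully open).
Only numpy, scipy, OpenCV 4.12 (cv2) and the standard library are available. Lean on these libraries where they do the work, as an engineer would, in place of code of your own. Each camera call takes 0.05 s, during which the arm holds its last target.

TASK

Zero the temperature reader by pushing its recessed button fully in with the tip of the stylus, then stand the stylus back in its holder and let go of it. Then pick up the aluminium probe block from its pedestal, turn it so that its blind hole faces straight up, ready for a probe, and finish still holding it like that, still, in the gripper, with the block's centre at least 15 cm above the bench and touching nothing else. Leave the other things on the bench where they are.

Things in the scene. Friction and masses are not known exactly. Their poses are not given: they have to be found in the camera images.
- stylus_grip (a point): Middle of the stylus's upright handle (round, black, 14 mm diameter, 37 mm below to 33 mm above this point). Under it a collar 24 mm diameter, 6 mm thick, then a steel rod 7 mm diameter, 32 mm long. z runs along the stylus away from the flat tip, which is 75 mm below this point. It stands tip down in the holder, collar on the holder's top, this point 88 mm above the bench. 40 g.
- stylus_tip (a point): The stylus's flat tip, centre of the end of the steel rod (75 mm below the handle's middle along the stylus).
- stylus: The stylus as a whole; origin at its tip.
- holder: Grey fixed stylus holder, a block 50 x 50 mm, 45 mm high, origin at the centre of its underside.
- holder_mouth (a point): Centre of the mouth of the holder's upright hole, in its top face, 45 mm above the bench; hole 13 mm diameter, 40 mm deep.
- reader: Fixed bench temperature reader, a white box 100 (x) x 90 (y) x 50 mm high with a small dark display on top; origin at the centre of its underside. The zero button sits in a round well 14 mm diameter in the top face, on the side away from the display, 25 mm from the centre along the reader's -x.
- zero_top (a point): Centre of the top of the zero button: a 9 mm round spring plunger, its top 3 mm below the reader's top face (47 mm above the bench). It is pressed straight down.
- zero_button (a joint): Travel of the zero button in m: 0 out, 0.004 fully in; needs about 1.8 N to start and 4.2 N to be fully in; springs back.
- stand: Fixed pedestal on which the probe block lies: a white post 50 (x) x 28 (y) mm, top 40 mm above the bench, on a foot 80 x 80 x 8 mm. The block lies along its x; the post is narrower than the block, so fingers can pass down both y sides. Origin at the centre of its underside.
- block_mid (a point): Centre of the probe block: aluminium, 56 mm long (own x), 36 x 36 mm across (y, z), 150 to 240 g. It lies on its side on the pedestal, centre 58 mm above the bench, turned any way round. A blind hole 12 mm diameter, 35 mm deep, is in the middle of its +x end face; x points out of the hole. The other faces are plain.
- block_mouth (a point): Centre of the mouth of the probe block's blind hole, 28 mm from the block's centre along its +x.
- block: The probe block as a whole; origin at the centre of the side it lies on at the start.
- blank: Bystander, leave alone: 36 x 36 x 40 mm plain aluminium block with NO hole, standing on the bench; origin at its underside.
- reagent: Bystander, leave alone: amber bottle, 50 mm diameter, 110 mm tall; origin at its underside.
- dish: Bystander, leave alone: closed clear dish, 70 mm diameter, 14 mm tall; origin at its underside.
- union: Bystander, leave alone: brass pipe fitting, 32 mm wide, 24 mm tall; origin at its underside.
- plug: Bystander, leave alone: flat yellow sensor plug, 36 x 24 x 13 mm; origin at its underside.
- vial: Bystander, leave alone: small glass jar, 28 mm diameter, 55 mm tall; origin at its underside.
- driver: Bystander, leave alone: screwdriver with a blue handle, 160 mm long, lying on the bench; origin at its underside.
Mind the look-alikes: they are no part of the job. What is shaped like the holder but blue or purple is not meant. Leave any blue or orange look-alike of the block alone.

How it is judged:
By the outcome, as a careful person would: the job done as asked, in the order asked, and still so for the second after the job is handed in, while the arm keeps its last pose, push and grip.
It also fails if it takes over 51 s, if anything falls off the work surface, if the arm or the gripper's body presses on something with over 40 N, if the wrist force passes 120 N, or if a joint passes its speed limit or range.

## Working session

There is one attempt and no reset: what is moved stays moved. The work goes in short steps, Python scripts to look and compute and a tool call to move; the robot and the scene stay as the last step left them, time stands still between calls to the robot, and variables do not carry over. Pictures are saved under pics/ and viewed, and the job is handed in when it is done.

Besides the shell and the picture viewer there is one more tool, called after ">>>" as name([rows], argument=value, ...), one row to a line, values as JSON. move_arm: Moves the arm, as the interface text tells. Its arguments: {"type":"object","properties":{"commands":{"type":"array"},"newtons":{"type":"number"}},"required":["commands"]}

```bash
ls; mkdir -p pics
cat > h.py <<'E'
import numpy as np, cv2
from plant import readout, eyes, ctrl
from scipy.spatial.transform import Rotation as R
def snap(n,tag):
    c=eyes.read_camera(n); np.savez(f'{n}_{tag}.npz',**{k:np.array(v) for k,v in c.items()})
    cv2.imwrite(f'pics/{n}_{tag}.png',c['color'][:,:,::-1]); return c
def load(n,tag): return dict(np.load(f'{n}_{tag}.npz'))
def rot(c):
    a=np.array(c['attitude']); return a if a.shape==(3,3) else R.from_quat(a).as_matrix()
def ray(c,u,v): 
    d=rot(c)@np.linalg.inv(c['K'])@np.array([u,v,1.]); return np.array(c['eye']),d
def onz(c,u,v,z):
    e,d=ray(c,u,v); return e+d*(z-e[2])/d[2]
def cloud(c):
    h,w=c['depth'].shape; u,v=np.meshgrid(np.arange(w),np.arange(h))
    p=np.stack([u,v,np.ones_like(u)],-1).reshape(-1,3)@np.linalg.inv(c['K']).T
    return (p*c['depth'].reshape(-1,1)@rot(c).T+np.array(c['eye'])).reshape(h,w,3)
def proj(c,p):
    q=rot(c).T@(np.array(p)-np.array(c['eye'])); q=c['K']@q; return q[:2]/q[2]
E
python3 - <<'E'
from h import *
for n in('scene','top'):
    c=snap(n,'0'); print(n,c['eye'],c['attitude'],c['K'])
print(readout.get_state())
E
```

```text
pics
scene [1.11055265 0.70585644 0.73046628] [ 0.31371972  0.8288902  -0.43789339 -0.15089849] [[447.51314452   0.         257.2356843 ]
 [  0.         447.51314452 194.29075803]
 [  0.           0.           1.        ]]
top [0.45950187 0.00682281 1.27864955] [ 0.71466171 -0.69904291  0.02043273 -0.01342222] [[468.0533591    0.         257.39222334]
 [  0.         468.0533591  186.82330636]
 [  0.           0.           1.        ]]
{'time': 0.1, 'qpos': array([ 1.10399736e+00,  2.87083972e-01,  1.57802648e+00, -9.02475158e-06,
        1.27861909e+00, -1.49990190e-01]), 'dq': array([-0.00096041, -0.00243589, -0.00245528, -0.00133578, -0.00016362,
       -0.00153181]), 'joint_efforts': array([ 1.89510007e-03, -4.07296371e+01, -2.93699706e+01, -1.06425293e-04,
        3.36146470e-03, -9.90801254e-07]), 'eef_pos': array([0.20998286, 0.64088025, 0.23008314]), 'tcp_rot': array([-0.41521882,  0.5732804 ,  0.41451966,  0.57194087]), 'contact_force': array([-0.96822585,  0.07717311, -0.5979838 ]), 'wrist_torque': array([ 0.023561 , -0.0310245,  0.0203116]), 'opening': 0.9980710421553844}
```

View pics/top_0.png

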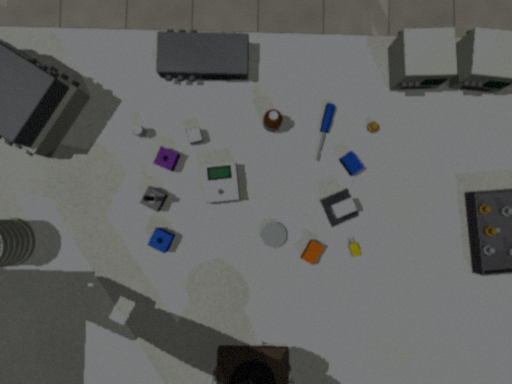

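View pics/scene_0.png

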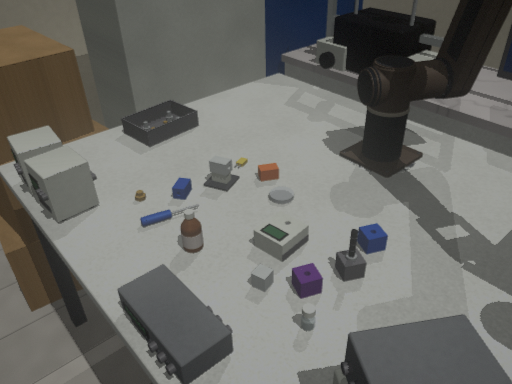

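The top view has the robot base at the bottom (252,375). The grey holder with the stylus is at (154,198), the reader at (221,183) with its display up, and the block on its pedestal at (341,206). I'll zoom in on these next.

Run:
```python
from h import *
c=load('top','0');s=load('scene','0')
def crop(c,x,y,w,h,k): return cv2.resize(c['color'][y:y+h,x:x+w,::-1],(w*k,h*k),interpolation=cv2.INTER_CUBIC)
a=np.hstack([crop(c,130,165,60,50,6),crop(c,310,180,60,50,6)])
b=np.hstack([crop(s,330,220,60,60,6),crop(s,195,145,60,60,6)])
cv2.imwrite('pics/z1.png',a);cv2.imwrite('pics/z2.png',b)
cv2.imwrite('pics/z3.png',np.hstack([crop(c,195,155,55,55,7),crop(s,250,205,65,55,6)[:330].repeat(1,0) if 0 else cv2.resize(crop(s,250,205,65,55,6),(385,385))]))
for n,cc in(('top',c),('scene',s)):
    P=cloud(cc)
    z=P[...,2]
    # block/stand
    for nm,lo,hi,xy in (('block',.07,.085,None),('stylus',.1,.13,None),('holder',.04,.05,None)):
        m=(z>lo)&(z<hi); 
        k,l,st,ce=cv2.connectedComponentsWithStats(m.astype(np.uint8))
        for i in range(1,k):
            if 8<st[i][4]<3000:
                q=P[l==i]; print(n,nm,st[i],np.round(np.median(q,0),4), np.round(q[:,:2].min(0),3),np.round(q[:,:2].max(0),3))
```

```text
top block [159  31   8   9  19] [0.905  0.2511 0.0707] [0.9   0.243] [0.921 0.262]
top block [177  32  10   6  20] [0.9158 0.2043 0.0716] [0.904 0.191] [0.92  0.214]
top block [196  32  12   8  22] [0.9126 0.1519 0.0711] [0.902 0.136] [0.92  0.165]
top block [204  33  17  13  56] [0.9025 0.1265 0.0712] [0.886 0.102] [0.919 0.144]
top block [229  33  14  12  49] [0.9014 0.0602 0.0712] [0.89  0.044] [0.921 0.078]
top block [161  34  16  13  50] [0.8928 0.23   0.0712] [0.88  0.216] [0.913 0.256]
top block [222  36   6   7  18] [0.9031 0.094  0.071 ] [0.895 0.084] [0.911 0.097]
top block [179  38   8  13  28] [0.8858 0.1984 0.0711] [0.871 0.19 ] [0.903 0.209]
top block [243  38   5   5   9] [0.8997 0.0338 0.071 ] [0.897 0.031] [0.908 0.042]
top block [394  38   6  46  87] [ 0.8503 -0.3576  0.0782] [ 0.796 -0.369] [ 0.913 -0.353]
top block [457  38   7  46 121] [ 0.8575 -0.5269  0.0776] [ 0.798 -0.535] [ 0.922 -0.522]
top block [186  40   4   6   9] [0.8901 0.1878 0.0708] [0.885 0.183] [0.898 0.191]
top block [189  40  12   9  26] [0.89   0.1735 0.0711] [0.877 0.154] [0.899 0.182]
top blo
[... 10880 characters left out ...]
 0.282]
scene holder [181 232  22  10  69] [ 0.7125 -0.0181  0.0446] [ 0.681 -0.051] [ 0.726 -0.012]
scene holder [337 248  30  21 321] [0.4913 0.2792 0.0436] [0.451 0.242] [0.518 0.307]
scene holder [292 263  31  23 418] [0.5942 0.2432 0.0436] [0.561 0.209] [0.625 0.274]
scene holder [119 296 114  80 566] [0.9261 0.2348 0.0448] [0.817 0.035] [0.94  0.271]
scene holder [207 306   6   6  18] [0.8055 0.1801 0.0437] [0.802 0.173] [0.808 0.187]
scene holder [302 311  14   7  50] [0.6754 0.3253 0.0449] [0.66 0.31] [0.681 0.33 ]
scene holder [217 315   5   6  13] [0.8049 0.2123 0.0444] [0.804 0.205] [0.807 0.217]
scene holder [226 325   6   6  14] [0.8049 0.2428 0.0438] [0.803 0.234] [0.807 0.249]
```

View pics/z1.png

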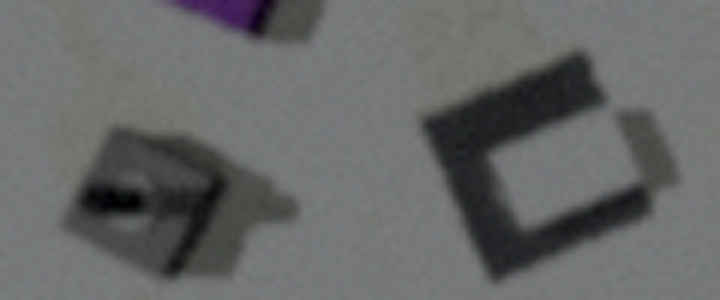

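View pics/z2.png

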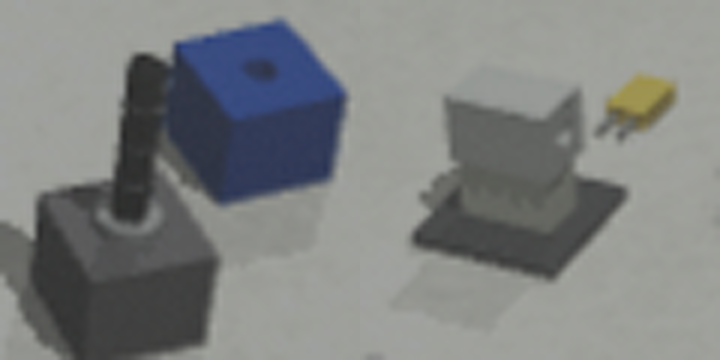

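View pics/z3.png

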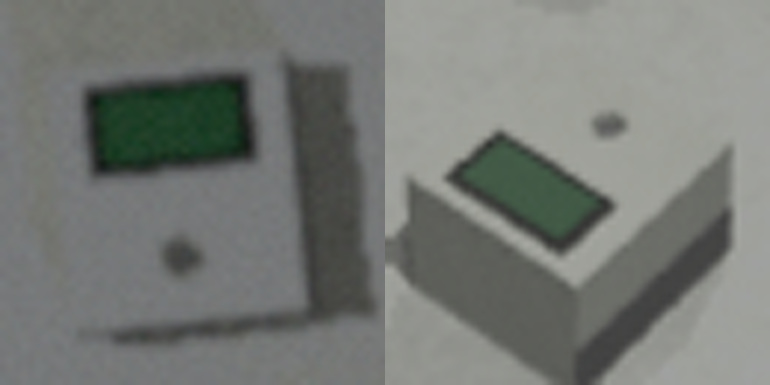

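Run:
```python
from h import *
c=load('top','0');s=load('scene','0')
def dark(cc,x0,x1,y0,y1,frac):
    g=cv2.cvtColor(cc['color'],cv2.COLOR_RGB2GRAY).astype(float)[y0:y1,x0:x1]
    w=np.clip(np.median(g)*frac-g,0,None); v,u=np.mgrid[y0:y1,x0:x1]
    return (u*w).sum()/w.sum(),(v*w).sum()/w.sum(), w.max()
for n,cc,b in(('top',c,(214,229,184,200)),('scene',s,(280,296,216,230))):
    u,v,m=dark(cc,*b,.9); print(n,'well',u,v,m,onz(cc,u,v,.05),onz(cc,u,v,.048))
# reader top display green
for n,cc in(('top',c),('scene',s)):
    a=cc['color'].astype(int); m=((a[...,1]>a[...,0]*1.4+8)&(a[...,1]>a[...,2]*1.2)).astype(np.uint8)
    k,l,st,ce=cv2.connectedComponentsWithStats(m); i=1+np.argmax(st[1:,4])
    r=cv2.minAreaRect(np.argwhere(l==i)[:,::-1].astype(np.float32)); print(n,'disp',ce[i],st[i],onz(cc,*ce[i],.05))
    print([np.round(onz(cc,*p,.05)[:2],4) for p in cv2.boxPoints(r)])
# reader top points from scene cloud
P=cloud(s)
def rect(q):
    r=cv2.minAreaRect((q[:,:2]*1000).astype(np.float32)); return r
for nm,cc,lo,hi,box in(('reader',s,.044,.054,(.46,.6,.03,.16)),('readert',c,.042,.058,(.46,.6,.03,.16)),
  ('holder',s,.035,.052,(.43,.53,.22,.32)),('holdert',c,.035,.05,(.43,.53,.22,.32)),
  ('blockt',c,.066,.09,(.42,.53,-.28,-.17)),('blocks',s,.066,.09,(.42,.53,-.28,-.17))):
    P=cloud(cc); z=P[...,2]; m=(z>lo)&(z<hi)&(P[...,0]>box[0])&(P[...,0]<box[1])&(P[...,1]>box[2])&(P[...,1]<box[3])
    q=P[m]; q=q[(abs(q[:,2]-np.median(q[:,2]))<.006)]; print(nm,len(q),np.median(q[:,2]),rect(q))
P=cloud(c)
for cc,n in((c,'top'),(s,'scene')):
    P=cloud(cc);m=(np.hypot(P[...,0]-.487,P[...,1]-.272)<.03)&(P[...,2]>.06)&(P[...,2]<.13)
    uv=np.argwhere(m)[:,::-1]; print(n,'stylus px',uv.min(0),uv.max(0),len(uv)); 
    for z0 in(.06,.08,.1,.115):
        q=P[m&(abs(P[...,2]-z0)<.01)]; print(z0,len(q), q.mean(0) if len(q) else '')
    # handle silhouette
mid=np.array([.470,-.228,.058])
for sg in(1,-1):
    d=np.array([.34,-.94,0])*sg/np.hypot(.34,.94); print(sg,proj(s,mid+.028*d),proj(c,mid+.028*d))
```

```text
top well 220.44732504121083 191.28877566312002 40.10000000000001 [0.50461287 0.0919795  0.05      ] [0.5046863  0.09211812 0.048     ]
scene well 287.1013727560719 222.76275959169308 48.20000000000002 [0.51070033 0.09485754 0.05      ] [0.50893727 0.09306172 0.048     ]
top disp [218.84536082 172.22164948] [209 167  21  11 194] [0.55468056 0.09747313 0.05      ]
[array([0.5639, 0.1256]), array([0.5704, 0.0731]), array([0.5449, 0.07  ]), array([0.5384, 0.1223])]Traceback (most recent call last):
  File "<stdin>", line 12, in <module>
    return _wrapfunc(a, 'argmax', axis=axis, out=out, **kwds)
    return bound(*args, **kwds)
ValueError: attempt to get argmax of an empty sequence
```

Run:
```python
from h import *
c=load('top','0');s=load('scene','0')
a=s['color'].astype(int); m=((a[...,1]>a[...,0]*1.15+4)&(a[...,1]>a[...,2]*1.02)).astype(np.uint8)
m[:205]=0;m[260:]=0;m[:,:250]=0;m[:,320:]=0
k,l,st,ce=cv2.connectedComponentsWithStats(m); 
if k>1:
    i=1+np.argmax(st[1:,4]); print('disp',ce[i],st[i],onz(s,*ce[i],.05))
def rect(q):
    r=cv2.minAreaRect((q[:,:2]*1000).astype(np.float32)); return r
for nm,cc,lo,hi,box in(('reader',s,.044,.054,(.46,.6,.03,.16)),('readert',c,.042,.058,(.46,.6,.03,.16)),
  ('holder',s,.040,.052,(.43,.53,.22,.32)),('holdert',c,.040,.052,(.43,.53,.22,.32)),
  ('blockt',c,.066,.09,(.42,.53,-.28,-.17)),('blocks',s,.071,.09,(.42,.53,-.28,-.17))):
    P=cloud(cc); z=P[...,2]; m=(z>lo)&(z<hi)&(P[...,0]>box[0])&(P[...,0]<box[1])&(P[...,1]>box[2])&(P[...,1]<box[3])
    q=P[m]; q=q[(abs(q[:,2]-np.median(q[:,2]))<.006)]; print(nm,len(q),np.median(q[:,2]),rect(q))
for cc,n in((c,'top'),(s,'scene')):
    P=cloud(cc);m=(np.hypot(P[...,0]-.487,P[...,1]-.272)<.03)&(P[...,2]>.06)&(P[...,2]<.13)
    uv=np.argwhere(m)[:,::-1]; print(n,'stylus px',uv.min(0),uv.max(0),len(uv)); 
    for z0 in(.06,.08,.1,.115):
        q=P[m&(abs(P[...,2]-z0)<.01)]; print(z0,len(q), q.mean(0) if len(q) else '')
mid=np.array([.470,-.228,.058])
for sg in(1,-1):
    d=np.array([.34,-.94,0])*sg/np.hypot(.34,.94); print(sg,proj(s,mid+.028*d),proj(c,mid+.028*d))
for cc in(c,s):
    P=cloud(cc);m=(abs(P[...,2])<.02)&(P[...,0]>.3)&(P[...,0]<.8)&(abs(P[...,1])<.3); print('bench z',np.median(P[m][:,2]))
st=readout.get_state()
print(proj(c,st['eef_pos']),proj(s,st['eef_pos']))
```

```text
disp [274.11842105 231.54605263] [263 225  23  14 152] [0.55657723 0.09819031 0.05      ]
reader 1049 0.048840168274652984 ((533.2477416992188, 96.23062896728516), (104.62440490722656, 93.72956848144531), 6.206825256347656)
readert 1259 0.05162504488822739 ((530.1470336914062, 94.07484436035156), (100.26494598388672, 90.01148223876953), 7.349123954772949)
holder 319 0.04363004700459849 ((485.58734130859375, 273.1162414550781), (53.87104415893555, 51.69911575317383), 64.49332427978516)
holdert 297 0.04650704705731701 ((483.1022033691406, 270.87200927734375), (50.75468444824219, 50.098670959472656), 63.793601989746094)
blockt 308 0.07705693682951387 ((470.06671142578125, -227.60238647460938), (36.040836334228516, 56.23789596557617), 23.6894474029541)
blocks 141 0.07391462642179425 ((472.57159423828125, -224.57958984375), (41.64337158203125, 57.21974182128906), 24.114253997802734)
top stylus px [143 195] [153 200] 55
0.06 4 [0.48147778 0.26505943 0.0666559 ]
0.08 8 [0.48341527 0.26632758 0.0789941 ]
0.1 12 [0.4826121  0.26604112 0.09859836]
0.115 32 [0.48326824 0.26980809 0.11892388]
scene stylus px [349 229] [357 253] 165
0.06 23 [0.48974749 0.27623924 0.06515522]
0.08 46 [0.48910348 0.27550254 0.07906379]
0.1 52 [0.48932636 0.27563403 0.09981317]
0.115 59 [0.4877506  0.27466132 0.11457661]
1 [212.64799577 161.80735782] [352.63027387 203.71470095]
-1 [228.66613036 166.29726855] [332.40282304 210.57405567]
bench z 0.0015037886546658275
bench z -0.0013516127045769544
[-38.27696085 316.45117904] [622.3397613  213.32348581]
```

```bash
cat >> h.py <<'E'
def pose(): 
    s=readout.get_state(); return np.array(s['eef_pos']),R.from_quat(s['tcp_rot']),s
def want(yaw):  # tool down, jaw dir at yaw(deg)
    z=np.array([np.cos(np.radians(yaw)),np.sin(np.radians(yaw)),0]); x=np.array([0,0,-1.]); 
    return R.from_matrix(np.c_[x,np.cross(z,x),z])
def to(p,Rw):
    p0,R0,s=pose(); print('rotvec',np.round((Rw*R0.inv()).as_rotvec(),4),'mm',np.round((np.array(p)-p0)*1000,1))
E
python3 - <<'E'
from h import *
p,r,s=pose(); m=r.as_matrix(); print(m.round(3)); y=np.degrees(np.arctan2(m[1,2],m[0,2])); print(y)
to([.4845,.272,.23],want(y))
for yy in (-30,0,23.7,150,180): to([.4845,.272,.23],want(yy))
E
```

```text
[[-0.001 -0.95   0.312]
 [-0.002  0.312  0.95 ]
 [-1.     0.    -0.002]]
71.84836250259552
rotvec [ 0.0019 -0.001   0.    ] mm [ 2.745e+02 -3.689e+02 -1.000e-01]
rotvec [ 5.0000e-04 -2.4000e-03 -1.7776e+00] mm [ 2.745e+02 -3.689e+02 -1.000e-01]
rotvec [ 1.100e-03 -2.000e-03 -1.254e+00] mm [ 2.745e+02 -3.689e+02 -1.000e-01]
rotvec [ 0.0014 -0.0017 -0.8403] mm [ 2.745e+02 -3.689e+02 -1.000e-01]
rotvec [2.300e-03 5.000e-04 1.364e+00] mm [ 2.745e+02 -3.689e+02 -1.000e-01]
rotvec [2.2000e-03 1.2000e-03 1.8876e+00] mm [ 2.745e+02 -3.689e+02 -1.000e-01]
```

>>> move_arm([
  [0, 0, -0.1, 35, -47, 0, 0],
  [0.001, -0.001, -0.2, 65, -90, 0, 0],
  [0.001, -0.001, -0.3, 100, -130, 0, 0],
  [0.001, -0.001, -0.4, 130, -175, 0, 0],
  [0.001, -0.002, -0.5, 160, -215, 0, 0],
  [0.001, -0.002, -0.6, 195, -260, 0, 0],
  [0.001, -0.002, -0.7, 225, -300, 0, 0],
  [0.001, -0.002, -0.8, 255, -340, 0, 0],
  [0.001, -0.002, -0.84, 274.5, -369, 0, 0],
  [0.001, -0.002, -0.84, 274.5, -369, 0, 0],
  [0.001, -0.002, -0.84, 274.5, -369, 0, 0],
  [0.001, -0.002, -0.84, 274.5, -369, 0, 0],
])

```text
time: 1.3
eef_pos: [0.4838, 0.2724, 0.2296]
tcp_rot: [-0.145, 0.692, 0.145, 0.692]
contact_force: [0.9, 0.2, -0.3]
opening: 1.0
```

Run:
```python
from h import *
c=snap('top','1');s=snap('scene','1')
p,r,st=pose(); print(p,r.as_matrix().round(3),st['qpos'],st['time'])
for n,cc in(('top',c),('scene',s)):
    u,v=proj(cc,p).astype(int); print(n,u,v)
    a=cc['color'][max(v-50,0):v+50,max(u-50,0):u+50,::-1]; cv2.imwrite(f'pics/{n}_1z.png',cv2.resize(a,None,fx=5,fy=5,interpolation=cv2.INTER_CUBIC))
```

```text
[0.48343165 0.27318363 0.22980285] [[-0.001 -0.404  0.915]
 [-0.     0.915  0.404]
 [-1.     0.    -0.001]] [ 3.31647402e-01  2.46589536e-02  1.87437966e+00 -3.71843656e-05
  1.24327312e+00 -8.45510748e-02] 1.4
top 133 195
scene 360 187
```

View pics/scene_1z.png

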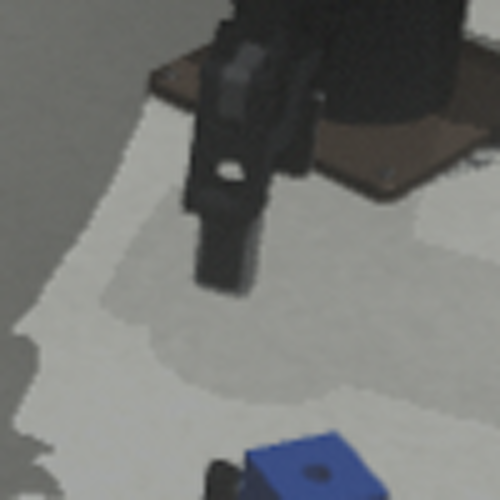

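View pics/top_1z.png

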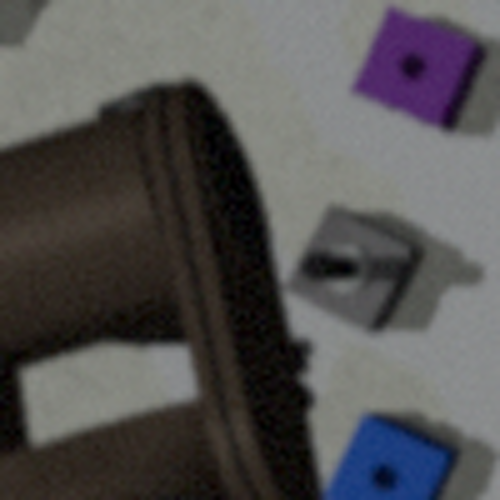

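>>> move_arm([
  [0, 0, 0, 1, -1, -40, 0],
  [0, 0, 0, 1, -1, -80, 0],
  [0, 0, 0, 1, -1, -120, 0],
  [0, 0, 0, 1, -1, -145, 0],
  [0, 0, 0, 1, -1, -160.5, 0],
  [0, 0, 0, 1, -1, -160.5, 0],
  [0, 0, 0, 1, -1, -160.5, 0],
  [0, 0, 0, 1, -1, -160.5, 0],
])

```text
time: 2.2
eef_pos: [0.4859, 0.273, 0.0715]
tcp_rot: [-0.146, 0.691, 0.146, 0.693]
contact_force: [0.4, -0.4, 0.5]
opening: 0.995
```

Run:
```python
from h import *
s=snap('scene','2')
p,r,st=pose(); print(p,st['contact_force'])
u,v=355,245
a=s['color'][v-50:v+50,u-50:u+50,::-1]; cv2.imwrite('pics/scene_2z.png',cv2.resize(a,None,fx=6,fy=6,interpolation=cv2.INTER_CUBIC))
```

```text
[0.48587447 0.27290323 0.07146904] [0.04864011 0.263409   0.19835762]
```

View pics/scene_2z.png

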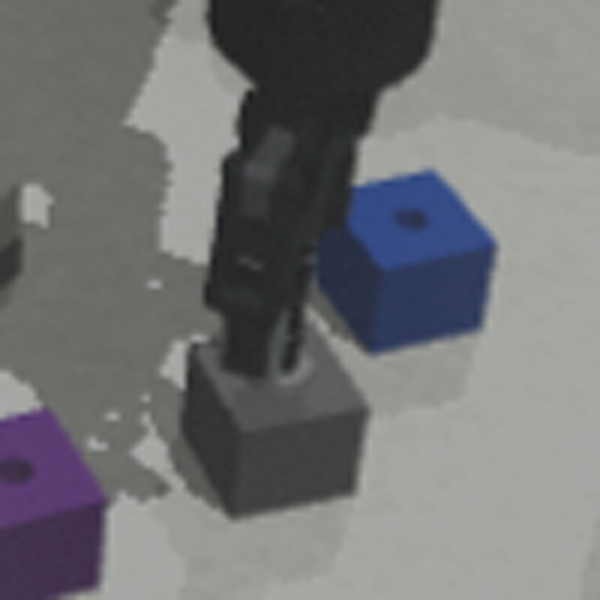

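>>> move_arm([
  [0, 0, 0, 0, 0, -2, 255],
  [0, 0, 0, 0, 0, -2, 255],
  [0, 0, 0, 0, 0, -2, 255],
  [0, 0, 0, 0, 0, -2, 255],
  [0, 0, 0, 0, 0, -2, 255],
  [0, 0, 0, 0, 0, -2, 255],
  [0, 0, 0, 0, 0, -2, 255],
  [0, 0, 0, 0, 0, -2, 255],
], newtons=40)

```text
time: 3.05
eef_pos: [0.4858, 0.2728, 0.0694]
tcp_rot: [-0.146, 0.691, 0.146, 0.693]
contact_force: [-0.4, -0.5, 0.1]
opening: 0.151
```

Run:
```python
from h import *
p,r,st=pose(); print(p,r.as_matrix().round(3),st['contact_force'],st['opening'])
```

```text
[0.48581253 0.2728309  0.06941635] [[ 0.003 -0.405  0.914]
 [ 0.001  0.914  0.405]
 [-1.    -0.     0.003]] [-0.41563929 -0.45742777  0.13228448] 0.15059547253189184
```

>>> move_arm([
  [0, 0, 0, 0, 0, 30, 255],
  [0, 0, 0, 0, 0, 70, 255],
  [0, 0, 0, 5, -40, 75, 255],
  [0, 0, 0, 10, -85, 75, 255],
  [0, 0, 0, 15, -130, 70, 255],
  [0, 0, 0, 20, -165, 60, 255],
  [0, 0, 0, 21, -180, 55, 255],
  [0, 0, 0, 21, -180, 55, 255],
  [0, 0, 0, 21, -180, 55, 255],
  [0, 0, 0, 21, -180, 55, 255],
  [0, 0, 0, 21, -180, 55, 255],
])

```text
time: 4.15
eef_pos: [0.5069, 0.0941, 0.1248]
tcp_rot: [-0.147, 0.69, 0.147, 0.693]
contact_force: [-0.2, 0.2, -1.3]
opening: 0.148
```

Run:
```python
from h import *
s=snap('scene','3');c=snap('top','3')
p,r,st=pose(); print(p,r.as_matrix().round(3),st['contact_force'],st['opening'])
tip=p-[0,0,.0564]
print('pred tip',proj(s,tip),proj(c,tip), 'top well z',.05)
for n,cc,u,v in(('scene',s,290,205),('top',c,221,190)):
    a=cc['color'][v-40:v+40,u-40:u+40,::-1]; cv2.imwrite(f'pics/{n}_3z.png',cv2.resize(a,None,fx=7,fy=7,interpolation=cv2.INTER_CUBIC))
```

```text
[0.50684317 0.09383277 0.12467137] [[ 0.003 -0.406  0.914]
 [ 0.001  0.914  0.406]
 [-1.    -0.     0.004]] [ 0.02295393  0.79324328 -0.02927463] 0.15078806021923855
pred tip [288.06251987 215.96460247] [219.26917918 190.14113634] top well z 0.05
```

View pics/scene_3z.png

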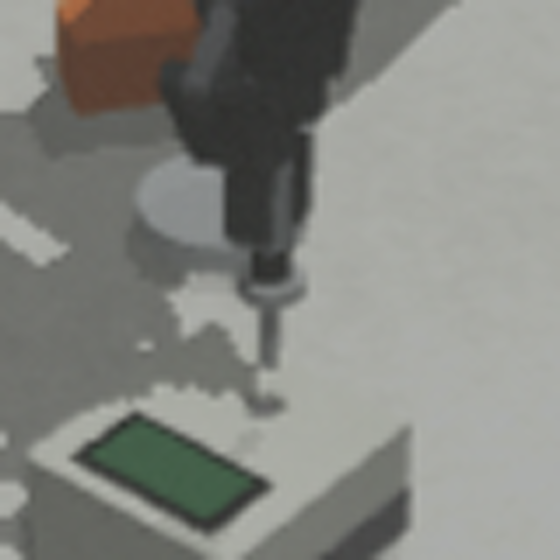

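View pics/top_3z.png

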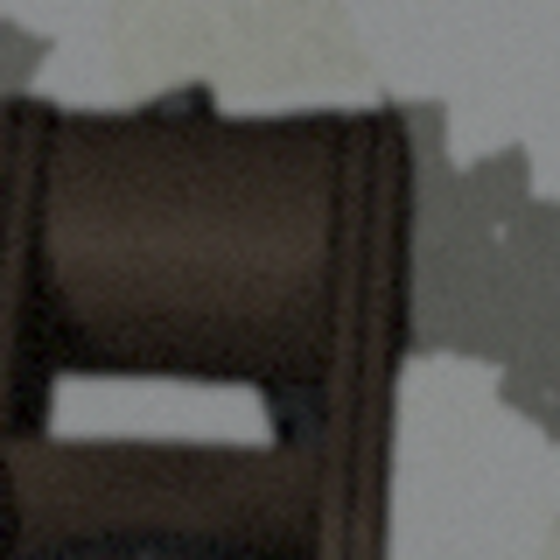

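>>> move_arm([
  [0, 0, 0, 0, -1, -7, 255],
  [0, 0, 0, 0, -1.5, -14, 255],
  [0, 0, 0, 0, -1.5, -14, 255],
  [0, 0, 0, 0, -1.5, -14, 255],
  [0, 0, 0, 0, -1.5, -14, 255],
])

```text
time: 4.75
eef_pos: [0.5069, 0.0923, 0.1107]
tcp_rot: [-0.147, 0.69, 0.147, 0.693]
contact_force: [-0.1, -0.2, -1.1]
opening: 0.148
```

Run:
```python
from h import *
s=snap('scene','4'); s0=load('scene','0')
p,r,st=pose(); print(p,st['contact_force'],st['opening'])
tip=p-[0,0,.0564]
print('pred tip',proj(s,tip),'z.05',proj(s,[p[0],p[1],.05]),'z.047',proj(s,[p[0],p[1],.047]))
f=lambda cc:cv2.resize(cc['color'][200:240,265:305,::-1],None,fx=10,fy=10,interpolation=cv2.INTER_CUBIC)
A=f(s0).copy();B=f(s).copy()
for n,dz in((7,.05),(4.5,.047)):
    t=np.linspace(0,6.28,60); q=np.array([proj(s,[p[0]+n/1e3*np.cos(x),p[1]+n/1e3*np.sin(x),dz]) for x in t])
    cv2.polylines(A,[((q-[265,200]+.5)*10).astype(int)],True,(0,0,255) if n==7 else (0,255,0),1)
cv2.imwrite('pics/scene_4z.png',np.hstack([A,B]))
```

```text
[0.50702164 0.09226072 0.11081921] [-0.92280315  0.4988975  -0.61680564] 0.15177814464628367
pred tip [287.47688903 220.21350262] z.05 [287.45157109 221.63891579] z.047 [287.43445042 222.60281827]
```

View pics/scene_4z.png

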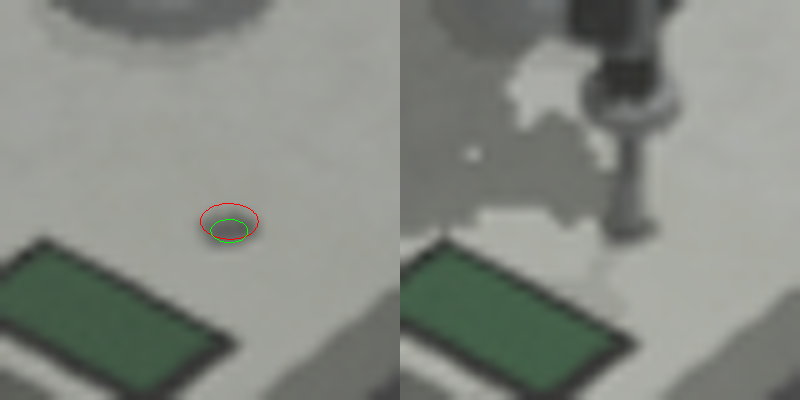

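>>> move_arm([
  [0, 0, 0, 0, 0, -4, 255],
  [0, 0, 0, 0, 0, -7, 255],
  [0, 0, 0, 0, 0, -9, 255],
  [0, 0, 0, 0, 0, -9, 255],
  [0, 0, 0, 0, 0, -9, 255],
])

```text
time: 5.3
eef_pos: [0.5072, 0.0922, 0.1022]
tcp_rot: [-0.147, 0.69, 0.147, 0.693]
contact_force: [-0.9, 0.6, 2.5]
opening: 0.152
```

Run:
```python
from h import *
for i in range(1):
    p,r,st=pose(); print(p,st['contact_force'],st['wrist_torque'],st['opening'])
s=snap('scene','5'); cv2.imwrite('pics/scene_5z.png',cv2.resize(s['color'][190:240,260:310,::-1],None,fx=10,fy=10,interpolation=cv2.INTER_CUBIC))
```

```text
[0.50718693 0.09222048 0.10216475] [-0.85060556  0.64078069  2.48809172] [-0.04121293  0.13661542 -0.00912735] 0.15197650464884585
```

View pics/scene_5z.png

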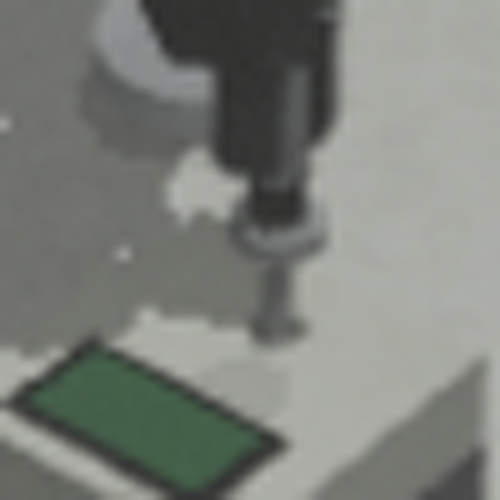

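>>> move_arm([
  [0, 0, 0, 0, 0, -1, 255],
  [0, 0, 0, 0, 0, -2, 255],
  [0, 0, 0, 0, 0, -3, 255],
  [0, 0, 0, 0, 0, -3.5, 255],
  [0, 0, 0, 0, 0, -3.5, 255],
])

```text
time: 5.85
eef_pos: [0.5074, 0.0922, 0.0993]
tcp_rot: [-0.147, 0.69, 0.147, 0.693]
contact_force: [-2.4, 0.1, 5.4]
opening: 0.144
```

>>> move_arm([
  [0, 0, 0, 0, 0, -1, 255],
  [0, 0, 0, 0, 0, -1.5, 255],
  [0, 0, 0, 0, 0, -2, 255],
  [0, 0, 0, 0, 0, -2, 255],
])

```text
time: 6.25
eef_pos: [0.5078, 0.0922, 0.0991]
tcp_rot: [-0.147, 0.69, 0.147, 0.693]
contact_force: [-3.9, 0.1, 10.6]
opening: 0.152
```

Run:
```python
from h import *
p,r,st=pose(); print(p,st['contact_force'],st['wrist_torque'],st['opening'])
```

```text
[0.5077608  0.09220589 0.09908108] [-3.91817614  0.13455251 10.63940815] [-0.09811352  0.95121505  0.02451872] 0.1515407211402496
```

Full travel: the force rose from 5.4 to 10.6 N with almost no further motion, at the height expected for a fully pressed button. I'll lift off and check how the stylus sits in the gripper.

>>> move_arm([
  [0, 0, 0, -0.5, 0, 20, 255],
  [0, 0, 0, -2, 20, 46, 255],
  [0, 0, 0, -5, 50, 46, 255],
  [0, 0, 0, -10, 95, 46, 255],
  [0, 0, 0, -15, 140, 46, 255],
  [0, 0, 0, -20, 170, 46, 255],
  [0, 0, 0, -22, 180.5, 46, 255],
  [0, 0, 0, -22, 180.5, 46, 255],
  [0, 0, 0, -22, 180.5, 46, 255],
  [0, 0, 0, -22, 180.5, 46, 255],
])

```text
time: 7.25
eef_pos: [0.486, 0.2714, 0.1448]
tcp_rot: [-0.147, 0.691, 0.146, 0.693]
contact_force: [0.3, 0.1, 0.4]
opening: 0.154
```

Run:
```python
from h import *
s=snap('scene','6')
p,r,st=pose(); print(p,r.as_matrix().round(3),st['contact_force'],st['opening'])
tip=p-[0,0,.0564]
print('pred tip',proj(s,tip),'collar',proj(s,tip+[0,0,.032]),'mouth',proj(s,[p[0],p[1],.045]))
A=cv2.resize(s['color'][200:280,320:400,::-1],None,fx=7,fy=7,interpolation=cv2.INTER_CUBIC)
for q in (tip,tip+[0,0,.032],[p[0],p[1],.045]):
    u,v=(proj(s,q)-[320,200]+.5)*7; cv2.drawMarker(A,(int(u),int(v)),(0,0,255),0,8)
cv2.imwrite('pics/scene_6z.png',A)
```

```text
[0.48612417 0.27141772 0.14492198] [[ 0.003 -0.405  0.914]
 [ 0.     0.914  0.405]
 [-1.    -0.001  0.003]] [-0.16445936 -0.46914075 -0.30755088] 0.14750952789324903
pred tip [352.19333315 241.53108792] collar [353.64843717 230.07277542] mouth [350.30020611 256.43864168]
```

View pics/scene_6z.png

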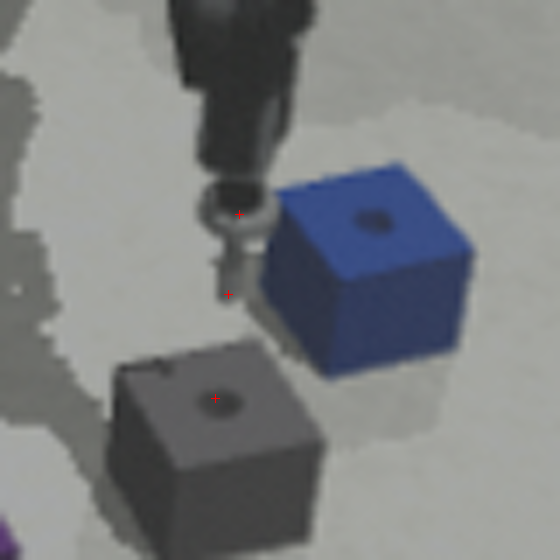

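>>> move_arm([
  [0, 0, 0, -0.8, 1.3, -15, 255],
  [0, 0, 0, -0.8, 1.3, -32, 255],
  [0, 0, 0, -0.8, 1.3, -45, 255],
  [0, 0, 0, -0.8, 1.3, -60, 255],
  [0, 0, 0, -0.8, 1.3, -70, 255],
  [0, 0, 0, -0.8, 1.3, -74, 255],
  [0, 0, 0, -0.8, 1.3, -74, 255],
  [0, 0, 0, -0.8, 1.3, -74, 255],
])

```text
time: 8.1
eef_pos: [0.4858, 0.2729, 0.0713]
tcp_rot: [-0.146, 0.69, 0.146, 0.693]
contact_force: [0.6, -0.0, -0.5]
opening: 0.151
```

Run:
```python
from h import *
p,r,st=pose(); print(p,st['contact_force'],st['wrist_torque'],st['opening'])
s=snap('scene','7')
A=cv2.resize(s['color'][210:290,320:400,::-1],None,fx=7,fy=7,interpolation=cv2.INTER_CUBIC)
cv2.imwrite('pics/scene_7z.png',A)
```

```text
[0.48583244 0.27293291 0.07132208] [ 0.55106526 -0.02226447 -0.47296805] [0.00029515 0.02773311 0.05856815] 0.15146306247361008
```

View pics/scene_7z.png

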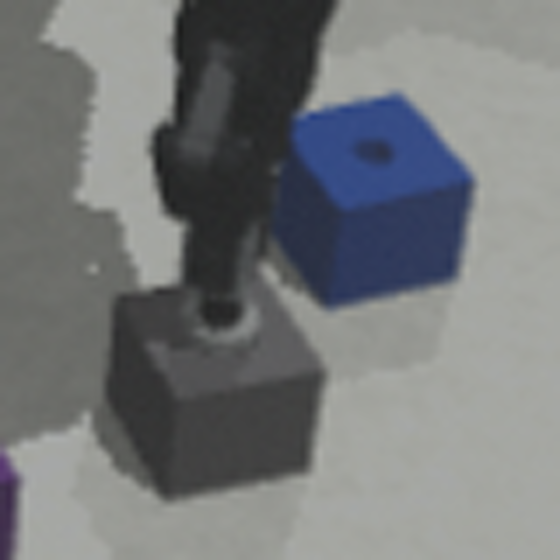

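It went in without contact. I'll lower the last 2 mm, then open.

>>> move_arm([
  [0, 0, 0, 0, 0, -1.5, 255],
  [0, 0, 0, 0, 0, -2.5, 255],
  [0, 0, 0, 0, 0, -2.5, 255],
])

```text
time: 8.45
eef_pos: [0.4862, 0.2731, 0.0694]
tcp_rot: [-0.146, 0.69, 0.146, 0.694]
contact_force: [-0.6, -0.3, 1.3]
opening: 0.15
```

>>> move_arm([
  [0, 0, 0, 0, 0, 0, 150],
  [0, 0, 0, 0, 0, 0, 80],
  [0, 0, 0, 0, 0, 0, 0],
  [0, 0, 0, 0, 0, 0, 0],
  [0, 0, 0, 0, 0, 0, 0],
  [0, 0, 0, 0, 0, 0, 0],
  [0, 0, 0, 0, 0, 0, 0],
  [0, 0, 0, 0, 0, 30, 0],
  [0, 0, 0, 0, 0, 60, 0],
  [0, 0, 0, 0, 0, 100, 0],
  [0, 0, 0, 0, 0, 130, 0],
])

```text
time: 9.55
eef_pos: [0.4867, 0.2733, 0.2019]
tcp_rot: [-0.146, 0.689, 0.146, 0.695]
contact_force: [-0.9, 0.1, 0.1]
opening: 1.0
```

Run:
```python
from h import *
p,r,st=pose(); print(p,st['contact_force'],st['opening'],st['time'])
s=snap('scene','8')
A=cv2.resize(s['color'][210:290,320:400,::-1],None,fx=6,fy=6,interpolation=cv2.INTER_CUBIC)
cv2.imwrite('pics/scene_8z.png',A)
yaw=23.7
to([.4713,-.2261,.20],want(yaw))
```

```text
[0.48666451 0.27327763 0.20187137] [-0.91392966  0.08376469  0.08725785] 1.000297259252046 9.55
rotvec [-0.0049  0.0168 -0.0033] mm [ -18.1 -500.4   -7.8]
```

View pics/scene_8z.png

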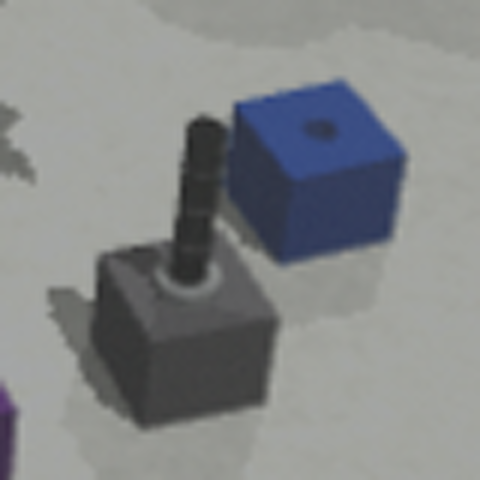

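The stylus stands in the holder with its collar seated, and nothing else moved. Next I'll move over the block.

>>> move_arm([
  [0, 0.005, 0, -2, -46, 0, 0],
  [-0.002, 0.01, 0, -4, -92, 0, 0],
  [-0.005, 0.017, -0.003, -6, -138, 0, 0],
  [-0.005, 0.017, -0.003, -8, -184, 0, 0],
  [-0.005, 0.017, -0.003, -10, -230, 0, 0],
  [-0.005, 0.017, -0.003, -12, -276, 0, 0],
  [-0.005, 0.017, -0.003, -14, -322, 0, 0],
  [-0.005, 0.017, -0.003, -15, -368, 0, 0],
  [-0.005, 0.017, -0.003, -16, -414, 0, 0],
  [-0.005, 0.017, -0.003, -17, -460, 0, 0],
  [-0.005, 0.017, -0.003, -18, -500, 0, 0],
  [-0.005, 0.017, -0.003, -18, -500, 0, 0],
])

```text
time: 10.8
eef_pos: [0.471, -0.2299, 0.2079]
tcp_rot: [-0.144, 0.692, 0.143, 0.692]
contact_force: [0.1, 0.4, -0.2]
opening: 1.002
```

Run:
```python
from h import *
c=snap('top','9');s=snap('scene','9')
p,r,st=pose(); print(p,r.as_matrix().round(3),st['qpos'],st['contact_force'])
to([.4713,-.2261,.20],want(23.7))
u0,v0=190,130
A=cv2.resize(s['color'][v0:v0+75,u0:u0+60,::-1],None,fx=8,fy=8,interpolation=cv2.INTER_CUBIC)
for q in (p,[.4713,-.2261,.076]):
    u,v=(proj(s,q)-[u0,v0]+.5)*8; cv2.drawMarker(A,(int(u),int(v)),(0,0,255),0,8)
cv2.imwrite('pics/scene_9z.png',A)
```

```text
[ 0.47105209 -0.22615828  0.20740188] [[-0.001 -0.4    0.916]
 [ 0.001  0.916  0.4  ]
 [-1.     0.001 -0.   ]] [-6.42029931e-01 -2.99604740e-02  1.97107735e+00  2.17140935e-04
  1.20159640e+00 -1.05397174e+00] [ 0.32706919  0.10363513 -0.01808406]
rotvec [-0.0008 -0.0008  0.0018] mm [ 0.2  0.1 -7.4]
```

View pics/scene_9z.png

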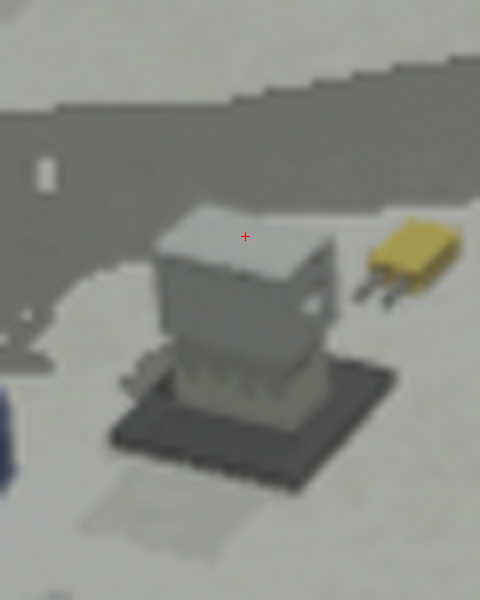

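>>> move_arm([
  [0, 0, 0, 0, 0, -40, 0],
  [0, 0, 0, 0, 0, -80, 0],
  [0, 0, 0, 0, 0, -115, 0],
  [0, 0, 0, 0, 0, -145, 0],
  [0, 0, 0, 0, 0, -171, 0],
  [0, 0, 0, 0, 0, -171, 0],
  [0, 0, 0, 0, 0, -171, 0],
  [0, 0, 0, 0, 0, -171, 0],
])

```text
time: 11.7
eef_pos: [0.4724, -0.2264, 0.0383]
tcp_rot: [-0.145, 0.691, 0.144, 0.693]
contact_force: [-0.2, -0.1, 0.6]
opening: 0.999
```

Run:
```python
from h import *
s=snap('scene','10')
p,r,st=pose(); print(p,r.as_matrix().round(3),st['contact_force'])
to([.4713,-.2261,.036],want(23.7))
u0,v0=190,130
A=cv2.resize(s['color'][v0:v0+75,u0:u0+60,::-1],None,fx=8,fy=8,interpolation=cv2.INTER_CUBIC)
cv2.imwrite('pics/scene_10z.png',A)
```

```text
[ 0.47250156 -0.22661797  0.03851567] [[ 0.002 -0.401  0.916]
 [-0.001  0.916  0.401]
 [-1.    -0.002  0.002]] [-0.23980738  0.29904302  0.10273922]
rotvec [0.0014 0.0023 0.001 ] mm [-1.2  0.5 -2.5]
```

View pics/scene_10z.png

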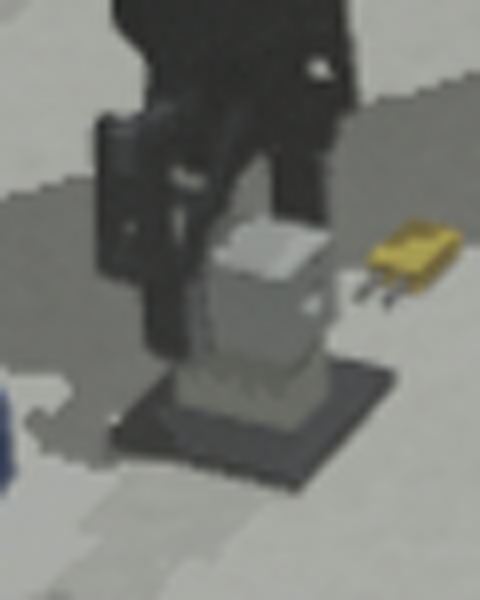

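>>> move_arm([
  [0.001, 0.002, 0.001, -1, 0.5, -2, 255],
  [0.001, 0.002, 0.001, -1, 0.5, -2, 255],
  [0.001, 0.002, 0.001, -1, 0.5, -2, 255],
  [0.001, 0.002, 0.001, -1, 0.5, -2, 255],
  [0.001, 0.002, 0.001, -1, 0.5, -2, 255],
  [0.001, 0.002, 0.001, -1, 0.5, -2, 255],
  [0.001, 0.002, 0.001, -1, 0.5, -2, 255],
], newtons=80)

```text
time: 12.45
eef_pos: [0.4719, -0.2266, 0.0371]
tcp_rot: [-0.146, 0.692, 0.145, 0.692]
contact_force: [-0.3, 0.0, 4.6]
opening: 0.412
```

>>> move_arm([
  [0, 0, 0, 0, 0, 0, 255],
  [0, 0, 0, 0, 0, 15, 255],
  [0, 0, 0, 0, 0, 45, 255],
  [0, 0, 0, 0, 0, 80, 255],
  [0, 0, 0, 0, 0, 120, 255],
  [0, 0, 0, 0, 0, 160, 255],
  [0, 0, 0, 0, 0, 200, 255],
  [0, 0, 0, 0, 0, 200, 255],
])

```text
time: 13.25
eef_pos: [0.4744, -0.2282, 0.2446]
tcp_rot: [-0.149, 0.689, 0.141, 0.695]
contact_force: [-0.0, -0.4, -1.1]
opening: 0.409
```

Run:
```python
from h import *
s=snap('scene','11')
p,r,st=pose(); print(p,r.as_matrix().round(3),st['contact_force'],st['opening'])
u,v=proj(s,p).astype(int); u0,v0=max(u-40,0),max(v-40,0)
A=cv2.resize(s['color'][v0:v0+80,u0:u0+80,::-1],None,fx=7,fy=7,interpolation=cv2.INTER_CUBIC)
cv2.imwrite('pics/scene_11z.png',A)
```

```text
[ 0.47303794 -0.22725385  0.24082122] [[ 0.007 -0.402  0.916]
 [-0.005  0.916  0.402]
 [-1.    -0.007  0.004]] [ 0.34139845 -0.3787304  -3.00549959] 0.4088523331802362
```

View pics/scene_11z.png

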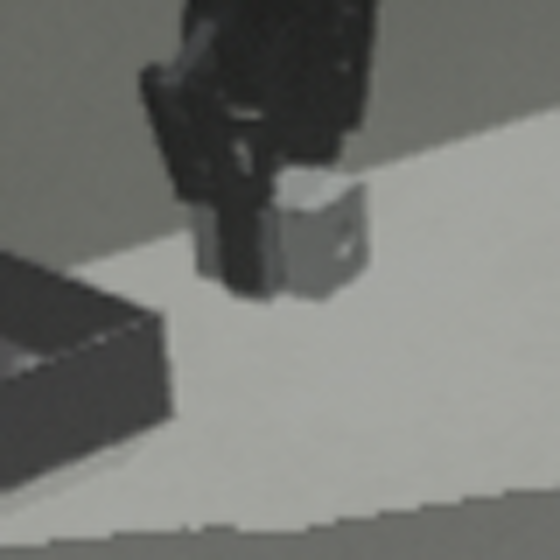

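>>> move_arm([
  [0, 0, 0, 0, 15, 40, 255],
  [0, 0, 0, -2, 50, 70, 255],
  [0, 0, 0, -4, 90, 100, 255],
  [0, 0, 0, -6, 135, 110, 255],
  [0, 0, 0, -8, 180, 110, 255],
  [0, 0, 0, -10, 225, 110, 255],
  [0, 0, 0, -12, 270, 110, 255],
  [0, 0, 0, -14, 315, 110, 255],
  [0, 0, 0, -16, 360, 110, 255],
  [0, 0, 0, -18, 395, 110, 255],
  [0, 0, 0, -20, 425, 110, 255],
  [0, 0, 0, -20, 425, 110, 255],
], newtons=100)

```text
time: 14.5
eef_pos: [0.4512, 0.2004, 0.3478]
tcp_rot: [-0.149, 0.692, 0.145, 0.692]
contact_force: [0.3, -0.9, -2.8]
opening: 0.411
```

>>> move_arm([
  [0.1, 0.044, 0, 0, 0, 0, 255],
  [0.2, 0.088, 0, 0, 0, 0, 255],
  [0.3, 0.132, 0, 0, 0, 0, 255],
  [0.4, 0.176, 0, 0, 0, 0, 255],
  [0.48, 0.211, 0, 0, 0, 0, 255],
  [0.48, 0.211, 0, 0, 0, 0, 255],
])

```text
time: 15.1
eef_pos: [0.451, 0.1982, 0.3442]
tcp_rot: [0.038, 0.708, 0.318, 0.629]
contact_force: [-0.5, -0.9, -1.8]
opening: 0.41
```

Run:
```python
from h import *
p,r,st=pose(); print(p,r.as_matrix().round(3),st['qpos'],st['contact_force'],st['opening'])
```

```text
[0.45100129 0.19816857 0.34421452] [[-0.205 -0.347  0.915]
 [ 0.453  0.795  0.403]
 [-0.867  0.498 -0.005]] [-0.03152691 -0.13895873  1.88225783  0.46429893  1.6376186  -0.46999696] [-0.50809345 -0.90599118 -1.8269566 ] 0.4096380750725377
```

>>> move_arm([
  [0.1, 0.044, 0, 0, 0, 0, 255],
  [0.2, 0.088, 0, 0, 0, 0, 255],
  [0.3, 0.132, 0, 0, 0, 0, 255],
  [0.4, 0.176, 0, 0, 0, 0, 255],
  [0.5, 0.22, 0, 0, 0, 0, 255],
  [0.6, 0.264, 0, 0, 0, 0, 255],
  [0.7, 0.308, 0, 0, 0, 0, 255],
  [0.8, 0.352, 0, 0, 0, 0, 255],
  [0.88, 0.387, 0, 0, 0, 0, 255],
  [0.88, 0.387, 0, 0, 0, 0, 255],
  [0.88, 0.387, 0, 0, 0, 0, 255],
])

```text
time: 16.2
eef_pos: [0.4508, 0.1984, 0.3436]
tcp_rot: [0.358, 0.611, 0.574, 0.411]
contact_force: [0.5, -0.0, -2.1]
opening: 0.41
```

```bash
cat >> h.py <<'E'
def fin():
    p,r,st=pose(); y=r.as_matrix()[:,1]; a=np.cross(y,[0,0,1]); n=np.linalg.norm(a); ang=np.arctan2(n,y[2])
    print('turn to tool-y up',(a/n*ang).round(4),'deg',np.degrees(ang).round(2))
E
python3 - <<'E'
from h import *
p,r,st=pose(); print(p,r.as_matrix().round(3),st['qpos'],st['contact_force'],st['opening']); fin()
E
```

```text
[0.45078198 0.19838912 0.34359181] [[-0.406 -0.033  0.913]
 [ 0.909  0.085  0.407]
 [-0.091  0.996 -0.004]] [-0.23484162  0.1433603   1.96845896  1.11198297  2.06345989 -0.684986  ] [ 0.54215635 -0.04143016 -2.05059143] 0.41001726266596195
turn to tool-y up [ 0.0849  0.0332 -0.    ] deg 5.22
```

>>> move_arm([
  [0.05, 0.02, 0, 0, 0, 0, 255],
  [0.085, 0.033, 0, 0, 0, 0, 255],
  [0.085, 0.033, 0, 0, 0, 0, 255],
  [0.085, 0.033, 0, 0, 0, 0, 255],
])

```text
time: 16.6
eef_pos: [0.4508, 0.1985, 0.3439]
tcp_rot: [0.384, 0.593, 0.593, 0.385]
contact_force: [-0.4, -0.4, -1.1]
opening: 0.409
```

Run:
```python
from h import *
p,r,st=pose(); print(p,st['contact_force'],st['opening']); fin()
s=snap('scene','12');c=snap('top','12')
for n,cc in(('scene',s),('top',c)):
    u,v=proj(cc,p).astype(int); u0,v0=max(u-40,0),max(v-40,0); print(u0,v0)
    A=cv2.resize(cc['color'][v0:v0+80,u0:u0+80,::-1],None,fx=7,fy=7,interpolation=cv2.INTER_CUBIC)
    cv2.imwrite(f'pics/{n}_12z.png',A)
```

```text
[0.45076387 0.19851599 0.34386158] [-0.37814503 -0.35126892 -1.05052692] 0.4094997181506961
turn to tool-y up [ 0.0011  0.0013 -0.    ] deg 0.1
307 77
116 171
```

View pics/scene_12z.png

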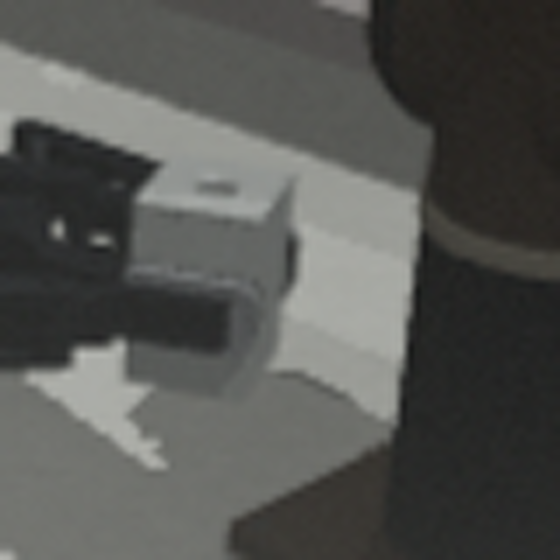

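View pics/top_12z.png

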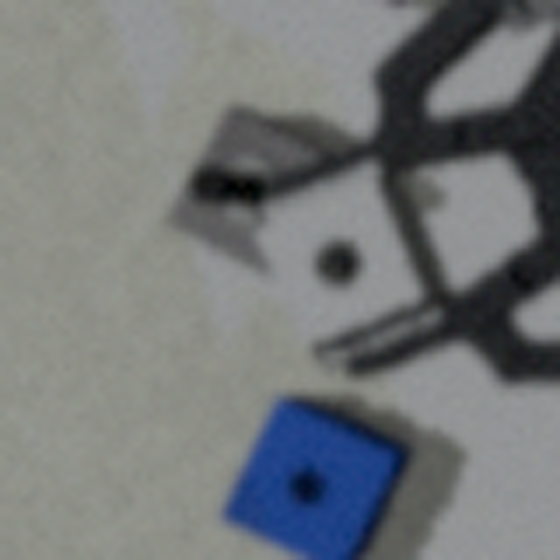

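Run:
```python
from h import *
for n in('top','scene'):
    cc=load(n,'12'); P=cloud(cc); p,r,st=pose(); R_=r.as_matrix(); ctr=p-.019*R_[:,0]
    q=(P-ctr)@R_  # tool coords
    m=(abs(q[...,0])<.015)&(abs(q[...,2])<.014)&(q[...,1]>.015)&(q[...,1]<.045)&(np.hypot(q[...,0],q[...,2])>.008)
    k=q[m]; A=np.c_[k[:,0],k[:,2],np.ones(len(k))]
    for _ in range(5):
        x=np.linalg.lstsq(A,k[:,1],rcond=None)[0]; e=k[:,1]-A@x; g=abs(e)<2.5*e.std()+1e-6; A,k=A[g],k[g]
    sd=e.std()/np.sqrt(len(k))/.008
    print(n,len(k),'height',x[2].round(4),'tilt deg about jaw',np.degrees(x[0]).round(2),'other',np.degrees(x[1]).round(2),'+-',np.degrees(sd).round(2))
# compare bystanders
a=load('top','0');b=load('top','12')
d=cv2.absdiff(a['color'],b['color']).max(2); cv2.imwrite('pics/diff.png',np.hstack([(d>25).astype(np.uint8)*255])); cv2.imwrite('pics/top12.png',b['color'][:,:,::-1])
A=cv2.resize(load('scene','12')['color'][:,:,::-1],None,fx=1.4,fy=1.4); cv2.imwrite('pics/s12.png',A)
```

```text
top 163 height 0.03 tilt deg about jaw 0.29 other -1.71 +- 0.85
scene 71 height 0.027 tilt deg about jaw -0.01 other 0.41 +- 0.46
```

View pics/s12.png

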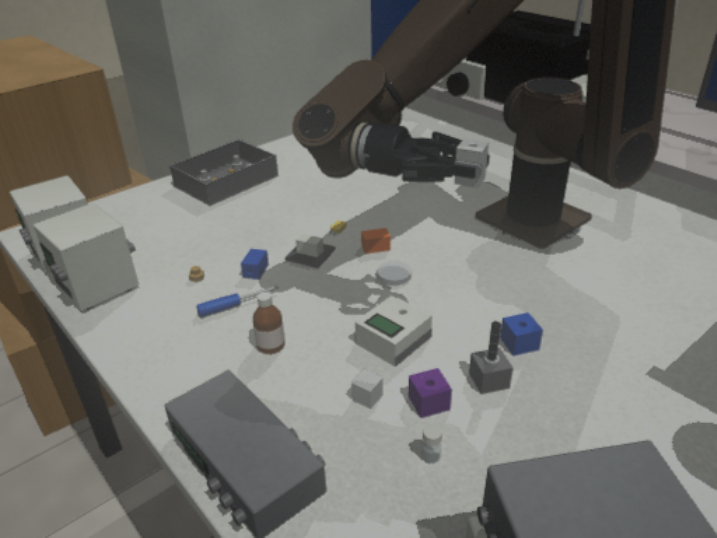

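View pics/top12.png

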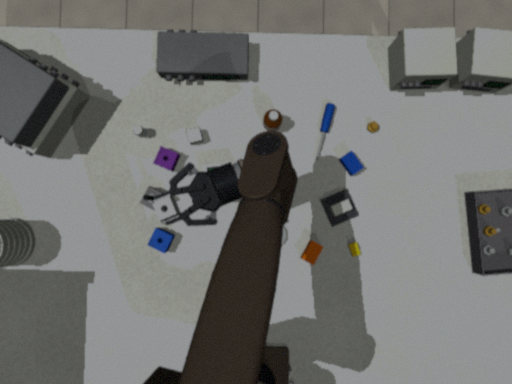

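>>> move_arm([
  [0.001, 0.001, 0, 0, 0, 0, 255],
  [0.001, 0.001, 0, 0, 0, 0, 255],
  [0.001, 0.001, 0, 0, 0, 0, 255],
  [0.001, 0.001, 0, 0, 0, 0, 255],
  [0.001, 0.001, 0, 0, 0, 0, 255],
])

```text
time: 17.2
eef_pos: [0.4509, 0.1984, 0.3441]
tcp_rot: [0.385, 0.593, 0.593, 0.385]
contact_force: [-0.1, 0.1, -2.5]
opening: 0.409
```

Run:
```python
from h import *
p,r,st=pose(); print(p,abs(st['dq']).max(),st['opening'],st['time']); fin()
print(ctrl.sign_off())
```

```text
[0.45088331 0.19841489 0.34405083] 0.0019057300569113133 0.4090631497190595 17.2
turn to tool-y up [-0.0001  0.0007  0.    ] deg 0.04
the job is handed in; nothing more can be done
None
```

I pressed the zero button fully in with the stylus, put the stylus back in its holder, and am holding the probe block with its hole facing up. I handed the job in at 17.2 s.

- **Zero button:** the push built to about 10.6 N and then stopped moving, at the height expected for full travel. I can't read the button's travel directly, so force and height are the evidence. There was also about 4 N of sideways force at the bottom of the push.
- **Stylus:** it went back into the hole with almost no force. The pictures show it standing with its collar seated, and the gripper let go.
- **Block:** it is gripped at 100 N with its centre about 34 cm above the bench, touching nothing else. The arm is still, and the gripper is within 0.1° of the turn that points the hole straight up.
- **Block tilt check:** the two cameras disagreed a little. The scene camera gave under 0.5°; the top camera gave 1.7° on one axis, with about 0.85° of noise.
- **Camera disagreement:** the cameras differed by 2–3 mm on most positions, and by up to about 6 mm on the button well. I used values between the two and checked against the stylus tip before pressing.
- **Other things on the bench:** they look unmoved in the last pictures, except that the arm hides the reader and the dish in the top view. I judged this by eye.

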